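# Clamp the pressure cooker shut to the click

## Task

Close the small pressure cooker on the hob: swing its bow all the way across into the catch, then turn the knob clockwise until the foot is fully down on the lid and the knob slips and clicks. Stop by the second click, let go, and do not shove or twist the cooker or disturb the things round it.

Things in the scene. Friction and masses are not known exactly. Their poses are not given: they have to be found in the camera images.
- cooker: Loose steel pressure cooker, about 4 to 6 kg with its contents, 150 mm wide pot, 160 mm lid; pushed or twisted hard it slides on the hob. Origin: centre of its underside; z up. x runs from the catch (at x = -85 mm) through the pot's axis to the bow's upright pivot (at x = +85 mm). Black side handles at y = +-104 mm, 66 mm up.
- bow (a joint): Angle of the flat steel bow (22 mm wide, 8 mm thick, 122 to 130 mm up) about the upright pivot, in rad: 0 when fully home in the catch across the lid, where it meets a hard stop; positive when it stands open, swung anticlockwise seen from above. Stiff hinge: it stays where left; about 1 N at the post moves it.
- bow_post (a point): Upright black round post at the bow's free end, 14 mm in diameter, 40 mm tall (its top 170 mm, its foot 130 mm above the hob); this point is on its axis, 25 mm above its foot and 200 mm from the pivot axis. Take it or push it here to swing the bow.
- knob_grip (a point): Point on the axis of the black knob on the bow (85 mm from the pivot; over the lid's centre when the bow is home), 21 mm above the knob's round skirt. x along the bar grip, z up; turns with the knob. Bar 46 mm long, 12 wide, 31 tall, top 172 mm above the hob; skirt 48 mm wide, its top 142 mm above the hob. Clockwise from above screws the foot down; it stays where left.
- foot_sole (a point): Centre of the underside of the black 26 mm pressing foot under the knob. It does not turn; it goes down 0.2 mm for each radian of the knob (drag about 0.25 N m while turning, under 0.1 when held still), until it is hard on the lid boss, somewhere within half a turn. Turning the knob anticlockwise lifts it again.
- lid_boss (a point): Centre of the top of the black 32 mm boss in the middle of the lid, 114 mm above the hob.
- pin_top (a point): Top of the 4 mm tell-tale pin on the knob's axis in the top of its bar, 174 mm above the hob at first; it creeps up 0.2 mm a click. With the foot hard down the knob winds to 0.3 to 0.4 N m (about 0.25 held still), then slips over a tooth and the torque falls sharply, even reversing for a moment: that is one click. One comes every 20 degrees of slip.
- salt_shaker: Bystander: steel shaker, 29 mm wide, 74 mm tall; origin at the centre of its underside.
- pepper_shaker: Bystander: like the salt shaker, 29 mm wide, 74 mm tall; origin at the centre of its underside.
- spice_jar: Bystander: glass jar with a screw lid, 45 mm wide, 106 mm tall; origin at the centre of its underside.
- lemon: Bystander: lemon, 83 mm long, 58 mm thick; origin at the middle of its underside.
- catch (a point): Middle of the catch's opening on the rim, 85 mm from the pot's axis, 126 mm above the hob; a steel cheek with a tab on top (top 139 mm above the hob) into which the bow swings.

How it is judged (in metres and radians):
On the way, in this order (a step that is already met when the one before it is completed fails the run):
1. the bow is swung fully home into the catch (value of joint bow below 0.04 rad), for 0.2 s.
2. the foot is screwed fully down onto the lid (value of joint bow below 0.06 rad and z of foot_sole in the frame of lid_boss below 3e-05 m), for 0.1 s.
3. the knob has slipped and clicked at least once (value of joint bow below 0.06 rad and z of pin_top in the frame of cooker above 0.1741 m), for 0.1 s.
At the end, for the whole second after the job is handed in: The bow is home in the catch (within 0.06 rad), the foot is tight on the lid (gap under 0.06 mm), the knob has clicked at least once and not more than twice (tell-tale pin up 0.1 to 0.52 mm), and the cooker stands upright, at rest, its middle and its catch within 25 mm of where they were (all of step 3 and z of foot_sole in the frame of lid_boss below 6e-05 m and z of pin_top in the frame of cooker below 0.17452 m and distance of each of cooker, catch from where it was at the start of the episode below 0.025 m and angle between cooker's own z axis and vertical below 0.05 rad and linear speed of cooker below 0.01 m/s); the robot touches nothing.
It fails at once if the knob is turned on past the second click (z of pin_top in the frame of cooker above 0.17452 m).
It fails at once if the cooker is shoved or twisted more than 25 mm at its middle or its catch, or tipped (distance of any of cooker, catch from where it was at the start of the episode above 0.025 m or angle between cooker's own z axis and vertical above 0.1 rad).
It fails at once if a shaker, the jar or the lemon is pushed away or knocked over (distance of any of salt_shaker, pepper_shaker, spice_jar from where it was at the start of the episode above 0.03 m or distance of lemon from where it was at the start of the episode above 0.04 m).
It also fails if it takes over 72 s, if anything falls off the work surface, if the arm or the gripper's body presses on something with over 40 N, if the wrist force passes 120 N, or if a joint passes its speed limit or range.

## Robot

A 6-joint arm with a two-finger parallel gripper is mounted at the origin on a cart in front of the work surface, level with it; the furniture and walls round the work are solid. World frame = base frame: x ahead of the robot, y to its left, z up, the work surface at z = 0. Lengths are in m, angles in degrees, forces in N, time in s.
With the tool pointing down it reaches from about 0.225 to 0.875 m from the base axis. Payload 3.4 kg.
Tool frame: the origin (TCP) lies on the mounting face of the last link; the fingertips stand 173 mm ahead of it and the grasp point (between the pads) lies 155 mm ahead of it; z points along the fingers, y is the line along which they close (so a half turn about z gives the same grasp; the last joint's range is limited). The gripper opens to 85 mm and grips with 20 to 120 N. Pads are 22 mm wide; open, the fingers measure 114 mm over their backs; the gripper's body (76 mm by 85 mm) begins 54 mm behind the grasp point. The pads swing forward as they close: fully open they stand 13 mm farther back than shut.
Start: joints at [-80.386, 15.808, 86.224, -0, 77.962, -6.933], TCP at [0.164, -0.551, 0.405] pointing down, gripper open.
Joint ranges: [-165.64, 165.64], [-43.16, 119.46], [12.63, 154.43], [-67.54, 247.53], [6.08, 155.33], [-154.97, 154.97]. Speed limits (degrees/s): [147.25, 147.25, 180, 180, 180, 180].

## Interface

Orientations are given as [roll, pitch, yaw] about the fixed x, y, z axes, in that order (R = Rz(yaw) Ry(pitch) Rx(roll)).
In Python, from plant import ctrl gives the robot as it stands.
- The arm moves only by the tool play_rows, never from a script. Its arguments are lists of equal length, an entry for each row: "xyz": the shift along the tool's x, y, z in m, a list of three; "angular": the turn, a rotation vector about the tool's x, y, z in degrees, a list of three. In form: {"xyz": [[dx, dy, dz], ...], "angular": [[rx, ry, rz], ...]}. A call has 1 to 12 rows; each row shifts and turns the commanded pose from where the row before left it, along the tool's axes as they then stand; what a row does not reach is not made up. A row lasts 1/8 s, in which the tool goes at most 62.5 mm and 10.7 degrees, less where a joint would pass 70% of its speed; a pose out of reach is approached as far as the arm can. A call is refused whole if a number of a shift passes 0.0625 or a number of a turn 10.7, either way. A call with a gripper value outside its range is refused whole. "fingers" is the finger opening in m, from 0 to 0.0854, set as the call begins (left out, the last holds). The fingers move at their own pace and stop on an object; "newtons" is the grip in N (left out, the last holds). Time passes only in rows, so rows that do not move let the fingers close. It gives the time, the measured TCP pose, the force and the opening at its end, in the units of the state.
- ctrl.observe(): the state, without advancing time (a new reading comes with each control period).
- ctrl.get_image(name): name is "side" or "top"; returns a dict with "pixels" (420x560x3 uint8, red, green, blue), "fx", "fy", "cx", "cy" (pixels), "rvec" (rotation vector, rad) and "tvec" (3), from world to camera coordinates, as OpenCV has them. Camera axes: x right, y down, z forward; pixel columns grow to the right and rows downward; lengths in m; the calibration is good to about 2 mm. A picture is of the moment at which its call begins. There is no depth.
- ctrl.finish_job(): hands the job in, once; it reports no verdict.
The state is a dict: "t": time; "joints": joint angles; "qd": joint speeds; "tau": joint torques, N m; "tcp_pos": TCP position; "eef_rot": TCP orientation; "ft_force": force on the tool from outside, world axes, zero at the start; "wrist_torque": the same for the moment, N m; "grip_width": finger opening in m.
Only numpy, scipy, OpenCV 4.12 (cv2) and the standard library are available. Lean on these libraries where they do the work, as an engineer would, in place of code of your own. Each camera call takes 0.05 s, during which the arm holds its last target. There are 200 camera calls.

## Working session

There is one attempt and no reset: what is moved stays moved. The work goes in short steps, Python scripts to look and compute and a tool call to move; the robot and the scene stay as the last step left them, time stands still between calls to the robot, and variables do not carry over. Pictures are saved under pics/ and viewed, on a budget of 10 in all, crops included, one or two more only if the job needs it, and the job is handed in when it is done.

Besides the shell and the picture viewer there is one more tool, called after "Request:" as name(argument=value, ...), one argument or row to a line, values as JSON. play_rows: Moves the arm, as the interface text tells. Its arguments: {"type":"object","properties":{"xyz":{"type":"array","items":{"type":"array","items":{"type":"number"}}},"angular":{"type":"array","items":{"type":"array","items":{"type":"number"}}},"fingers":{"type":"number"},"newtons":{"type":"number"}},"required":["xyz","angular"]}

```bash
ls; mkdir -p pics
cat > h.py <<'E'
import numpy as np, cv2
from plant import ctrl
def cam(n,f=None):
    d=ctrl.get_image(n)
    if f: cv2.imwrite(f,np.array(d["pixels"])[:,:,::-1])
    return d
def ray(d,u,v):
    R=cv2.Rodrigues(np.array(d["rvec"],float))[0]; t=np.array(d["tvec"],float).ravel()
    return -R.T@t, R.T@np.array([(u-d["cx"])/d["fx"],(v-d["cy"])/d["fy"],1.])
def onz(d,u,v,z):
    o,r=ray(d,u,v); return o+r*(z-o[2])/r[2]
def proj(d,p):
    K=np.array([[d["fx"],0,d["cx"]],[0,d["fy"],d["cy"]],[0,0,1.]])
    return cv2.projectPoints(np.array(p,float).reshape(-1,1,3),np.array(d["rvec"],float),np.array(d["tvec"],float),K,None)[0].reshape(-1,2)
E
python3 - <<'E'
from h import *
for n in("top","side"):
    d=cam(n,f"pics/{n}0.png"); print(n,d["fx"],d["cx"],d["cy"],ray(d,280,210))
print(ctrl.observe())
E
```

```text
pics
top 431.4890030612008 282.06546000046507 215.99560925731834 (array([0.43447803, 0.07850282, 1.20255641]), array([ 0.11455949, -0.05428754, -0.99204081]))
side 423.6363587970233 291.5039553481772 215.89123040573136 (array([-0.31612653,  0.30989975,  0.82825678]), array([ 0.77787429, -0.23827308, -0.58229573]))
{'t': 0.1, 'joints': array([-8.03852648e+01,  1.58436896e+01,  8.62872573e+01, -2.19974802e-04,
        7.79639324e+01, -6.93321547e+00]), 'qd': array([-0.02134213, -0.0868115 , -0.16261318,  0.13227365, -0.07623824,
        0.05507919]), 'tau': array([ 1.71157066e-03, -4.17697942e+01, -2.46405566e+01, -1.02440015e-04,
        5.75718965e-03, -4.00391613e-07]), 'tcp_pos': array([ 0.16372809, -0.55099787,  0.403934  ]), 'eef_rot': array([-1.79905789e+02, -1.12396079e-02,  1.65479875e+01]), 'ft_force': array([-0.38565773,  0.17265392, -0.52606194]), 'wrist_torque': array([-0.03530125,  0.0090616 , -0.00398224]), 'grip_width': 0.08552969096623268}
```

View pics/top0.png

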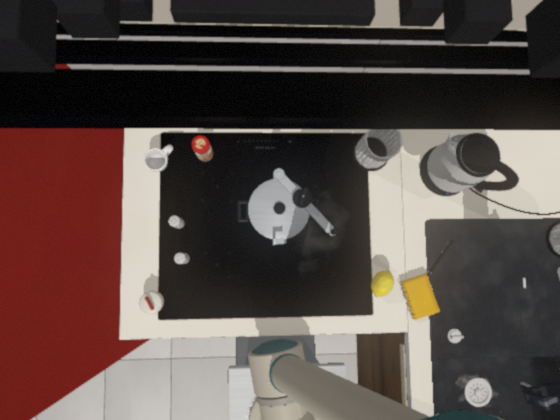

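View pics/side0.png

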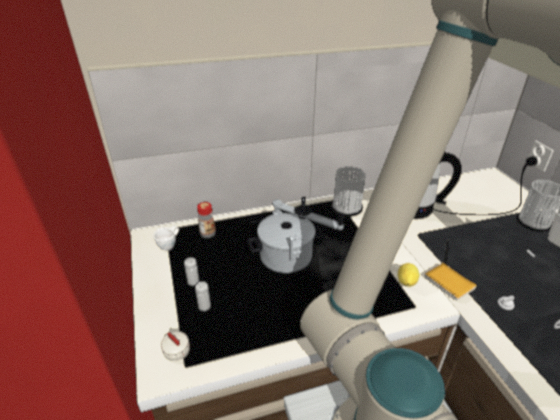

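The top view shows the cooker lid at about (279,208), the pivot at (279,174), the catch at (279,235), the knob at (302,198) and the post at (331,231). The side view shows the same, with the post near (340,226). I'll zoom both into one picture.

Run:
```python
from h import *
a=cv2.imread("pics/top0.png")[155:255,225:345]; b=cv2.imread("pics/side0.png")[185:285,240:360]
a,b=[cv2.resize(i,None,fx=5,fy=5,interpolation=cv2.INTER_CUBIC)[:, :] for i in(a,b)]
cv2.imwrite("pics/z1.png",cv2.resize(np.vstack([a,b]),(480,800))[:, :] if 0 else np.hstack([cv2.resize(a,(400,333)),cv2.resize(b,(400,333))]))
d=cam("top")
for n,u,v,z in [("pivot",279,174,.135),("catch",279,235,.139),("lid",279,208,.114),("knob",302,198,.172),("post",331,231,.17),("salt",176,222,.074),("pep",181,258,.074),("jar",201,145,.106),("lemon",383,284,.04)]:
    print(n,onz(d,u,v,z).round(4))
```

```text
pivot [0.6489 0.0213 0.135 ]
catch [0.4952 0.0237 0.139 ]
lid [0.5653 0.0214 0.114 ]
knob [ 0.5823 -0.0317  0.172 ]
post [ 0.5016 -0.1007  0.17  ]
salt [0.5356 0.2872 0.074 ]
pep [0.4425 0.2736 0.074 ]
jar [0.7311 0.2197 0.106 ]
lemon [ 0.3649 -0.2614  0.04  ]
```

View pics/z1.png

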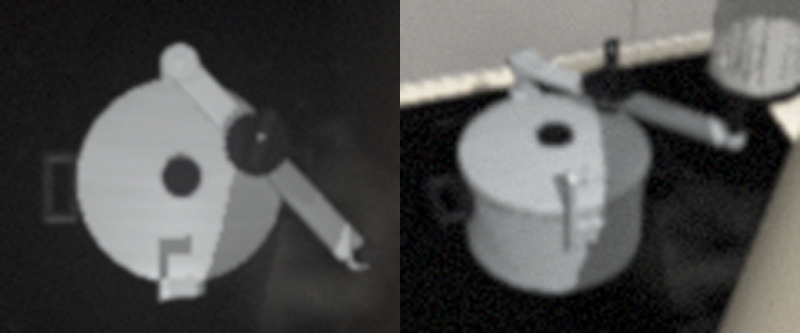

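Zoomed picture: boss at (279.3,207.8) px, pivot at (279,173.6), knob bar top at about (303,196.5). The bow is open by about 41°. The black post doesn't show against the hob, so I'll brighten the image and overlay the predicted points.

```bash
cat > z.py <<'E'
from h import *
def zoom(f,pts,boxes,g=.45):
    out=[]
    for n in("top","side"):
        d=cam(n); im=np.array(d["pixels"])[:,:,::-1]
        im=(255*(im/255.)**g).astype(np.uint8); x0,y0,w,hh=boxes[n]; s=400/w
        c=cv2.resize(im[y0:y0+hh,x0:x0+w],None,fx=s,fy=s,interpolation=cv2.INTER_CUBIC)
        for p,q in zip(pts,proj(d,pts) if len(pts) else []):
            cv2.circle(c,tuple(int(round(k)) for k in ((q-[x0,y0]+.5)*s)),2,(0,0,255),-1)
        out.append(c)
    cv2.imwrite(f,np.hstack(out))
E
python3 - <<'E'
from z import *
P=np.array([.649,.0214]);th=np.radians(41);u=np.array([-np.cos(th),-np.sin(th)])
post=P+.2*u;k=P+.085*u
pts=[[*post,.13],[*post,.17],[*k,.172],[.564,.0214,.114],[*P,.135],[.479,.0214,.126]]
print(post,k)
zoom("pics/z2.png",pts,{"top":(265,160,80,80),"side":(270,185,80,80)})
E
```

```text
[ 0.49805808 -0.10981181] [ 0.58484969 -0.03436502]
```

View pics/z2.png

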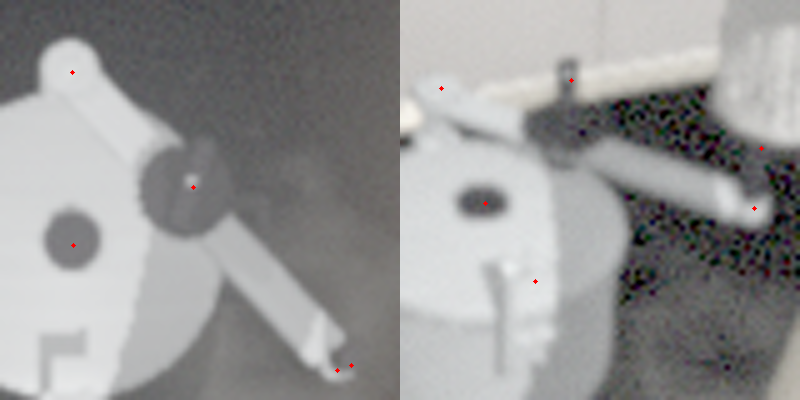

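The predicted points land on the bow end and post in both views, so the post is at (0.498,-0.110) and the bow is open by about 41°. The bar grip runs at about -16° yaw. Next I move in behind the post with shut fingers.

Request:
play_rows(
  xyz=[
    [0.0388,-0.0239,0],
    [0.0388,-0.0239,0],
    [0.0388,-0.0239,0],
    [0.0388,-0.0239,0],
    [0.0388,-0.0239,0],
    [0.0388,-0.0239,0],
    [0.0388,-0.0239,0],
    [0.0388,-0.0239,0],
    [0.0388,-0.0239,0],
    [0.0388,-0.0239,0],
    [0.0388,-0.0239,0],
    [0.0388,-0.0239,0],
  ],
  angular=[
    [0,0,0],
    [0,0,0],
    [0,0,0],
    [0,0,0],
    [0,0,0],
    [0,0,0],
    [0,0,0],
    [0,0,0],
    [0,0,0],
    [0,0,0],
    [0,0,0],
    [0,0,0],
  ],
  fingers=0,
  newtons=30,
)

```text
t: 1.75
tcp_pos: [0.5292, -0.1424, 0.4047]
eef_rot: [180.0, -0.0, 16.6]
ft_force: [-0.2, -0.3, 0.3]
grip_width: 0.0004
```

Request:
play_rows(
  xyz=[
    [0,0,0],
    [0,0,0.0],
    [0,0,0.0287],
    [0,0,0.0287],
    [0,0,0.0287],
    [0,0,0],
    [0,0,0],
  ],
  angular=[
    [0,0,-6],
    [0,0,-6],
    [0,0,-6],
    [0,0,-6.4],
    [0,0,0],
    [0,0,0],
    [0,0,0],
  ],
)

```text
t: 2.62
tcp_pos: [0.5289, -0.1439, 0.3195]
eef_rot: [179.9, -0.0, 40.9]
ft_force: [0.5, 0.1, -0.2]
grip_width: -0.0002
```

Run:
```python
from z import *
s=ctrl.observe(); print(s)
t=np.array(s["tcp_pos"]); tip=t-[0,0,.173]
zoom("pics/z3.png",[tip],{"top":(240,150,130,130),"side":(260,160,130,130)})
```

```text
{'t': 2.625, 'joints': array([-2.24933029e+01,  1.70264231e+01,  9.72617724e+01, -3.74512283e-03,
        6.56203066e+01,  2.65654585e+01]), 'qd': array([ 0.14981655, -0.5181589 , -0.80267595,  0.03987985, -0.13691651,
        0.05700039]), 'tau': array([ 6.64744381e-03, -3.95677292e+01, -2.14223939e+01, -4.96777993e-04,
        5.72509796e-02,  2.24765672e-04]), 'tcp_pos': array([ 0.52885889, -0.14388604,  0.31953688]), 'eef_rot': array([ 1.79916635e+02, -3.78664170e-02,  4.09428094e+01]), 'ft_force': array([ 0.49473498,  0.12544434, -0.24926193]), 'wrist_torque': array([ 0.02353531, -0.02738217, -0.01952284]), 'grip_width': -0.00017911073084046907}
```

View pics/z3.png

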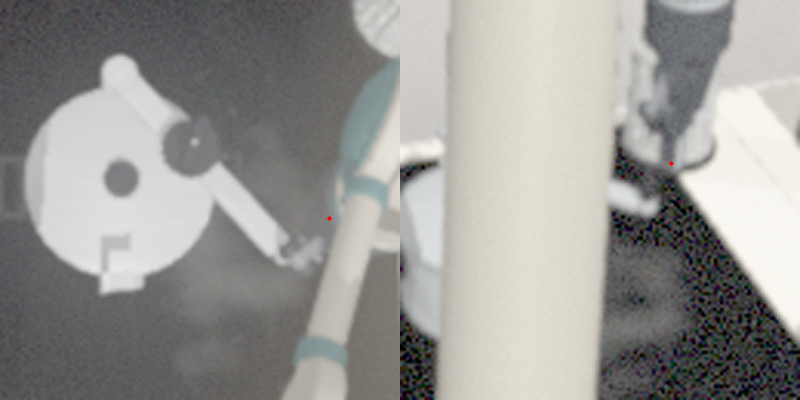

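The picture shows the shut tips (about (330,218) in the left panel) clear of the post, on the opening side. Now I sweep the arc, stopping short of the end.

Request:
play_rows(
  xyz=[
    [0,-0.012,0],
    [0,-0.01,0],
    [-0.0009,-0.0119,0],
    [-0.0009,-0.0119,0],
    [-0.0009,-0.0119,0],
    [-0.0009,-0.0119,0],
    [-0.0009,-0.0119,0],
    [-0.0009,-0.0119,0],
    [-0.0009,-0.0119,0],
    [-0.0009,-0.0119,0],
    [0,0,0],
  ],
  angular=[
    [0,0,0],
    [0,0,0],
    [0,0,3.4],
    [0,0,3.4],
    [0,0,3.4],
    [0,0,3.4],
    [0,0,3.4],
    [0,0,3.4],
    [0,0,3.4],
    [0,0,3.4],
    [0,0,0],
  ],
)

```text
t: 4.1
tcp_pos: [0.4611, -0.0472, 0.3189]
eef_rot: [-180.0, -0.0, 13.9]
ft_force: [0.5, 0.1, -0.3]
grip_width: -0.0
```

Run:
```python
from z import *
s=ctrl.observe(); print(s["t"],s["tcp_pos"],s["eef_rot"],s["ft_force"],s["wrist_torque"])
t=np.array(s["tcp_pos"]); tip=t-[0,0,.173]
zoom("pics/z4.png",[tip,[.564,.0214,.114],[.479,.0214,.126]],{"top":(240,150,110,110),"side":(240,160,110,110)})
```

```text
4.1 [ 0.46105409 -0.04716776  0.31889061] [-1.79999304e+02 -4.41102006e-03  1.38623103e+01] [ 0.45146909  0.06925083 -0.28893666] [-0.00810069 -0.00624399  0.01580403]
```

View pics/z4.png

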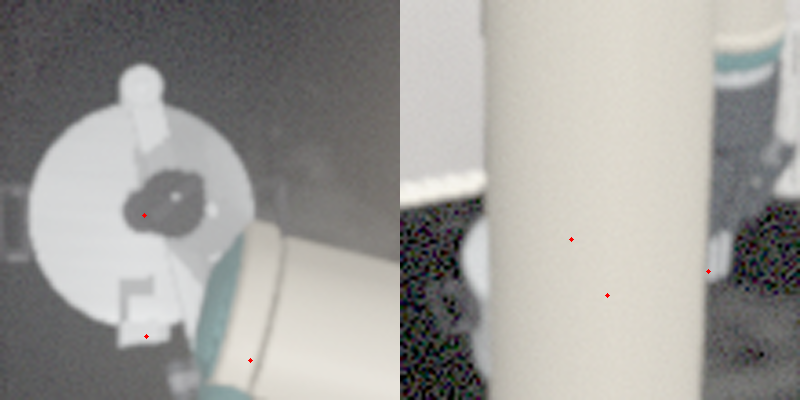

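Request:
play_rows(
  xyz=[
    [-0.0009,-0.0119,0],
    [-0.0009,-0.0119,0],
    [-0.0005,-0.006,0],
    [0,0,0],
  ],
  angular=[
    [0,0,3.4],
    [0,0,3.4],
    [0,0,1.7],
    [0,0,0],
  ],
)

```text
t: 4.7
tcp_pos: [0.454, -0.0193, 0.3186]
eef_rot: [180.0, -0.0, 5.3]
ft_force: [-0.6, -0.5, 0.3]
grip_width: 0.0002
```

Request:
play_rows(
  xyz=[
    [0,-0.003,0],
    [0,-0.003,0],
    [0,-0.003,0],
    [0,0,0],
  ],
  angular=[
    [0,0,0.9],
    [0,0,0.9],
    [0,0,0.9],
    [0,0,0],
  ],
)

```text
t: 5.2
tcp_pos: [0.4534, -0.0101, 0.3186]
eef_rot: [-180.0, -0.0, 2.5]
ft_force: [-0.4, -0.4, -0.8]
grip_width: -0.0
```

Request:
play_rows(
  xyz=[
    [0,-0.003,0],
    [0,-0.003,0],
    [0,0,0],
  ],
  angular=[
    [0,0,0.9],
    [0,0,0.9],
    [0,0,0],
  ],
)

```text
t: 5.58
tcp_pos: [0.4531, -0.004, 0.3186]
eef_rot: [-180.0, -0.0, 0.7]
ft_force: [0.9, 0.7, 0.6]
grip_width: -0.0001
```

Request:
play_rows(
  xyz=[
    [0,-0.002,0],
    [0,0,0],
  ],
  angular=[
    [0,0,0.6],
    [0,0,0],
  ],
)

```text
t: 5.82
tcp_pos: [0.4531, -0.0022, 0.3186]
eef_rot: [-180.0, -0.0, 0.1]
ft_force: [0.3, 0.5, -0.5]
grip_width: 0.0002
```

Run:
```python
from z import *
s=ctrl.observe(); print(s["t"],s["tcp_pos"],s["eef_rot"],s["ft_force"],s["wrist_torque"])
t=np.array(s["tcp_pos"]); tip=t-[0,0,.173]
zoom("pics/z5.png",[tip,[.564,.0214,.114],[.479,.0214,.126]],{"top":(240,150,110,110),"side":(240,160,110,110)})
```

```text
5.825 [ 0.45309874 -0.00218167  0.31860389] [-1.79996187e+02 -1.03079788e-02  1.45094409e-01] [ 0.3201818   0.54436465 -0.48808026] [-0.01290049  0.02295772 -0.00283957]
```

View pics/z5.png

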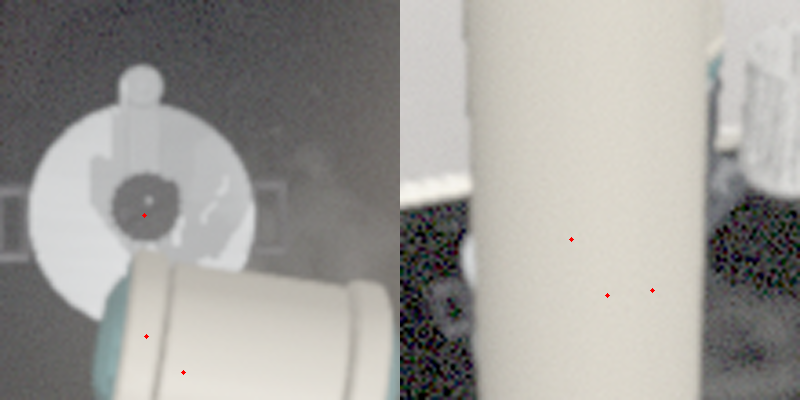

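The bow is almost home: the pin is at (149,199) in the left panel, just right of the pivot column at 141. I'll keep nudging until the force rises.

Request:
play_rows(
  xyz=[
    [0,-0.002,0],
    [0,-0.002,0],
    [0,0,0],
  ],
  angular=[
    [0,0,0],
    [0,0,0],
    [0,0,0],
  ],
)

```text
t: 6.3
tcp_pos: [0.4531, 0.0005, 0.3187]
eef_rot: [179.7, 0.0, 0.2]
ft_force: [-0.9, -6.9, 0.8]
grip_width: -0.0002
```

Request:
play_rows(
  xyz=[
    [0,-0.002,0],
    [0,0,0],
  ],
  angular=[
    [0,0,0],
    [0,0,0],
  ],
)

```text
t: 6.55
tcp_pos: [0.4529, 0.0023, 0.3186]
eef_rot: [179.7, 0.0, 0.2]
ft_force: [-1.5, -7.7, -0.4]
grip_width: 0.0001
```

Request:
play_rows(
  xyz=[
    [0,-0.002,0],
    [0,0,0],
  ],
  angular=[
    [0,0,0],
    [0,0,0],
  ],
)

```text
t: 6.8
tcp_pos: [0.4528, 0.0043, 0.3186]
eef_rot: [179.7, 0.1, 0.2]
ft_force: [-2.9, -8.2, 0.8]
grip_width: -0.0004
```

The force jumped to 7–8 N, so the hard stop is met, and the cooker may have slid a few mm. I'll back off, lift and look.

Request:
play_rows(
  xyz=[
    [0,0.02,0],
    [0,0.02,0],
    [0,0,-0.045],
    [0,0,-0.045],
    [0,0.06,0],
    [0,0.06,0],
    [0,0.06,0],
    [0,0,0],
  ],
  angular=[
    [0,0,0],
    [0,0,0],
    [0,0,0],
    [0,0,0],
    [0,0,0],
    [0,0,0],
    [0,0,0],
    [0,0,0],
  ],
  fingers=0.0854,
)

```text
t: 7.8
tcp_pos: [0.4538, -0.218, 0.4083]
eef_rot: [179.9, -0.0, -0.2]
ft_force: [0.1, 0.2, 0.1]
grip_width: 0.0859
```

Run:
```python
from z import *
s=ctrl.observe(); print(s["t"],s["tcp_pos"],s["eef_rot"],s["joints"])
zoom("pics/z6.png",[[.564,.0214,.174],[.479,.0214,.126],[.449,.0214,.17]],{"top":(250,160,70,100),"side":(240,180,70,100)})
```

```text
7.8 [ 0.45379216 -0.21797246  0.40831344] [ 1.79926775e+02 -2.35477898e-02 -1.63364450e-01] [-3.35619061e+01  9.47521533e+00  9.42366226e+01 -4.95965391e-02
  7.62282005e+01  5.66132549e+01]
```

View pics/z6.png

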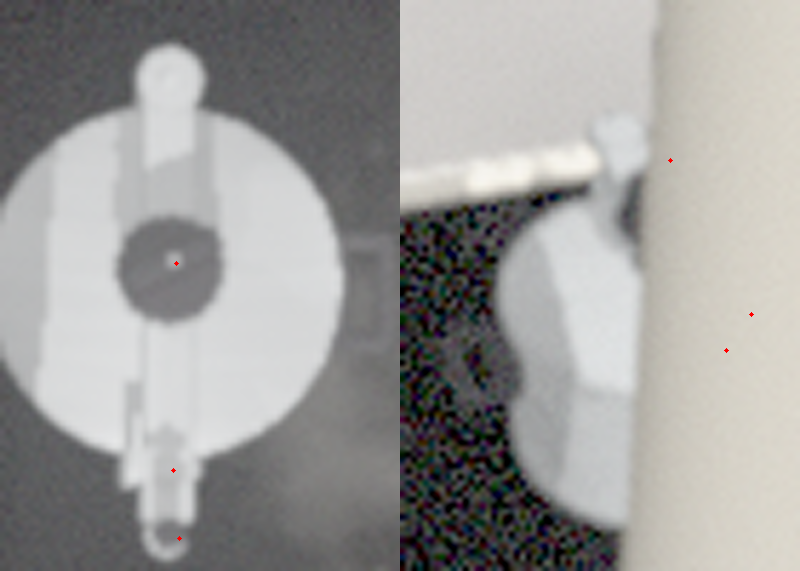

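The bow is home: a straight line from the pivot (170,78) through the pin (175,259) to the post (168,530), with the post ringed by the hook. I'll measure the knob axis and bar direction with contrast stretched on the knob.

Run:
```python
from h import *
d=cam("top"); print(onz(d,280.1,204.8,.174).round(4))
im=np.array(d["pixels"]).astype(float).mean(2)
for _ in range(15): im=im+np.array(cam("top")["pixels"]).astype(float).mean(2)
im/=16
c=im[190:222,264:296]
c=np.clip((c-c.min())/45*255,0,255).astype(np.uint8)
cv2.imwrite("pics/z7.png",cv2.resize(c,None,fx=16,fy=16,interpolation=cv2.INTER_CUBIC))
```

```text
[0.5658 0.0218 0.174 ]
```

View pics/z7.png

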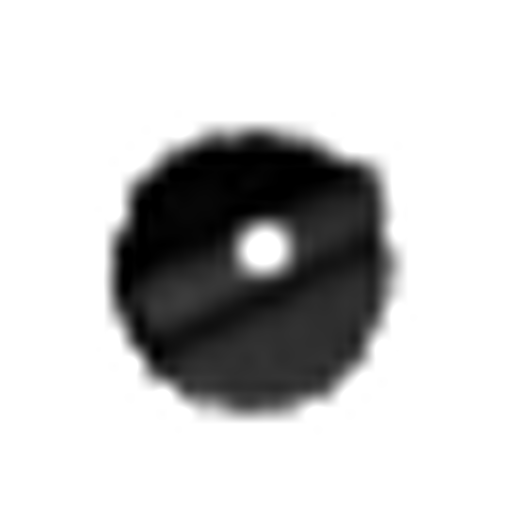

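The pin is at (265,248), giving the knob axis at about (0.5655,0.0215). The bar runs from (155,300) to (375,200), a yaw of about -63°, so I'll grasp at yaw 117° to leave the last joint clockwise room.

Request:
play_rows(
  xyz=[
    [0.0223,-0.0479,0],
    [0.0223,-0.0479,0],
    [0.0223,-0.0479,0],
    [0.0223,-0.0479,0],
    [0.0223,-0.0479,0],
    [0,0,0],
  ],
  angular=[
    [0,0,0],
    [0,0,0],
    [0,0,0],
    [0,0,0],
    [0,0,0],
    [0,0,0],
  ],
)

```text
t: 9.45
tcp_pos: [0.5656, 0.0284, 0.4082]
eef_rot: [-179.9, -0.0, 0.4]
ft_force: [-0.2, -1.1, -0.3]
grip_width: 0.0852
```

Request:
play_rows(
  xyz=[
    [0,0,0],
    [0,0,0],
    [0,0,0],
    [0,0,0],
    [0,0,0],
    [0,0,0],
    [0,0,0],
    [0,0,0],
    [0,0,0],
    [0,0,0],
    [0,0,0],
    [0,0,0],
  ],
  angular=[
    [0,0,-10.6],
    [0,0,-10.6],
    [0,0,-10.6],
    [0,0,-10.6],
    [0,0,-10.6],
    [0,0,-10.6],
    [0,0,-10.6],
    [0,0,-10.6],
    [0,0,-10.6],
    [0,0,-10.6],
    [0,0,-10.6],
    [0,0,0],
  ],
)

```text
t: 10.95
tcp_pos: [0.5642, 0.0245, 0.4085]
eef_rot: [-180.0, 0.0, 116.6]
ft_force: [0.1, -0.8, 0.6]
grip_width: 0.0854
```

Run:
```python
from h import *
s=ctrl.observe(); print(s)
```

```text
{'t': 10.95, 'joints': array([-4.56130355e+00,  1.48078563e+01,  8.70938756e+01, -3.76462724e-02,
        7.81194195e+01, -3.11115718e+01]), 'qd': array([ 0.25893149, -0.06732471, -0.02209268,  0.15216175, -0.11527973,
        2.87937741]), 'tau': array([ 5.35143306e-02, -4.06215262e+01, -2.46327674e+01,  3.46511970e-04,
        1.71192831e-03, -3.78052555e-01]), 'tcp_pos': array([0.56419236, 0.02448689, 0.40854007]), 'eef_rot': array([-1.79962855e+02,  2.06080780e-02,  1.16558032e+02]), 'ft_force': array([ 0.05751733, -0.77533353,  0.64929171]), 'wrist_torque': array([-0.0171975 ,  0.03152691,  0.00676184]), 'grip_width': 0.08538890706770791}
```

Request:
play_rows(
  xyz=[
    [-0.0033,0,0.03],
    [0,0,0.03],
    [0,0,0.0285],
    [0,0,0],
    [0,0,0],
  ],
  angular=[
    [0,0,0],
    [0,0,0],
    [0,0,0],
    [0,0,0],
    [0,0,0],
  ],
)

```text
t: 11.58
tcp_pos: [0.5664, 0.0222, 0.3211]
eef_rot: [179.9, 0.1, 116.7]
ft_force: [-0.1, 0.4, 0.3]
grip_width: 0.0854
```

Request:
play_rows(
  xyz=[
    [0,0,0],
    [0,0,0],
    [0,0,0],
    [0,0,0],
    [0,0,0],
    [0,0,0],
  ],
  angular=[
    [0,0,0],
    [0,0,0],
    [0,0,0],
    [0,0,0],
    [0,0,0],
    [0,0,0],
  ],
  fingers=0,
  newtons=25,
)

```text
t: 12.32
tcp_pos: [0.5667, 0.0225, 0.3205]
eef_rot: [179.9, 0.1, 116.7]
ft_force: [2.9, 0.1, 1.3]
grip_width: 0.0113
```

Run:
```python
from h import *
s=ctrl.observe(); print(s["tcp_pos"],s["eef_rot"],s["ft_force"],s["wrist_torque"],s["grip_width"])
```

```text
[0.56667679 0.02251012 0.32046819] [1.79881309e+02 6.48801802e-02 1.16741546e+02] [2.89497782 0.11636935 1.31879169] [ 0.03378019 -0.45071193 -0.01832793] 0.011296639711981976
```

Width 11.3 mm, so the bar is held. I'll centre it slightly and start turning clockwise, reading the torque between chunks.

Create o.py:
```python
from h import *
s=ctrl.observe(); print(round(s["t"],2),"yaw",s["eef_rot"].round(1),"Tz %.3f"%s["wrist_torque"][2],"F",s["ft_force"].round(1),"w %.4f"%s["grip_width"],"j6 %.1f"%s["joints"][5],"tau6 %.3f"%s["tau"][5],s["tcp_pos"].round(4))
```

```text
(no output)
```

Request:
play_rows(
  xyz=[
    [0,0.001,0],
    [0,0,0],
    [0,0,0],
  ],
  angular=[
    [0,0,4],
    [0,0,4],
    [0,0,4],
  ],
)

```text
t: 12.7
tcp_pos: [0.5672, 0.0232, 0.3205]
eef_rot: [179.9, -0.0, 104.7]
ft_force: [1.8, 1.1, 2.1]
grip_width: 0.0111
```

```bash
python3 o.py
```

```text
12.7 yaw [179.9  -0.  104.7] Tz 0.242 F [1.8 1.1 2.1] w 0.0111 j6 -19.4 tau6 -0.201 [0.5672 0.0232 0.3205]
```

Request:
play_rows(
  xyz=[
    [0,0,0],
    [0,0,0],
  ],
  angular=[
    [0,0,0],
    [0,0,0],
  ],
)

```text
t: 12.95
tcp_pos: [0.5672, 0.0232, 0.3205]
eef_rot: [179.9, -0.0, 104.8]
ft_force: [2.4, 1.0, 2.8]
grip_width: 0.011
```

```bash
python3 o.py
```

```text
12.95 yaw [179.9  -0.  104.8] Tz 0.142 F [2.4 1.  2.8] w 0.0110 j6 -19.5 tau6 0.132 [0.5672 0.0232 0.3205]
```

Drag is 0.24 N m moving and about 0.14 held, as expected for free turning. I'll continue in chunks of about 15°.

Request:
play_rows(
  xyz=[
    [0,0,0],
    [0,0,0],
    [0,0,0],
  ],
  angular=[
    [0,0,5],
    [0,0,5],
    [0,0,5],
  ],
)

```text
t: 13.32
tcp_pos: [0.5674, 0.0232, 0.3205]
eef_rot: [179.9, -0.0, 89.7]
ft_force: [3.2, 1.2, 2.4]
grip_width: 0.0115
```

```bash
python3 o.py
```

```text
13.32 yaw [179.9  -0.   89.7] Tz 0.221 F [3.2 1.2 2.4] w 0.0115 j6 -4.4 tau6 -0.313 [0.5674 0.0232 0.3205]
```

Request:
play_rows(
  xyz=[
    [0,0,0],
    [0,0,0],
    [0,0,0],
  ],
  angular=[
    [0,0,5],
    [0,0,5],
    [0,0,5],
  ],
)

```text
t: 13.7
tcp_pos: [0.5676, 0.0232, 0.3205]
eef_rot: [179.9, -0.1, 74.6]
ft_force: [3.8, 1.9, 1.8]
grip_width: 0.0116
```

```bash
python3 o.py
```

```text
13.7 yaw [ 1.799e+02 -1.000e-01  7.460e+01] Tz 0.294 F [3.8 1.9 1.8] w 0.0116 j6 10.6 tau6 -0.313 [0.5676 0.0232 0.3205]
```

Request:
play_rows(
  xyz=[
    [0,0,0],
  ],
  angular=[
    [0,0,0],
  ],
)

```text
t: 13.82
tcp_pos: [0.5676, 0.0232, 0.3205]
eef_rot: [179.9, -0.1, 74.8]
ft_force: [4.9, 2.9, 1.3]
grip_width: 0.0115
```

```bash
python3 o.py
```

```text
13.82 yaw [ 1.799e+02 -1.000e-01  7.480e+01] Tz 0.082 F [4.9 2.9 1.3] w 0.0115 j6 10.5 tau6 0.246 [0.5676 0.0232 0.3205]
```

Request:
play_rows(
  xyz=[
    [0.0012,0.0013,0],
    [0,0,0],
    [0,0,0],
  ],
  angular=[
    [0,0,5],
    [0,0,5],
    [0,0,5],
  ],
)

```text
t: 14.2
tcp_pos: [0.5685, 0.0234, 0.3205]
eef_rot: [179.9, 0.0, 59.7]
ft_force: [1.9, -0.5, 3.7]
grip_width: 0.0115
```

```bash
python3 o.py
```

```text
14.2 yaw [179.9   0.   59.7] Tz 0.266 F [ 1.9 -0.5  3.7] w 0.0115 j6 25.7 tau6 -0.315 [0.5685 0.0234 0.3205]
```

Request:
play_rows(
  xyz=[
    [0,0,0],
  ],
  angular=[
    [0,0,0],
  ],
)

```text
t: 14.32
tcp_pos: [0.5685, 0.0234, 0.3204]
eef_rot: [180.0, 0.0, 59.9]
ft_force: [2.3, -0.3, 4.3]
grip_width: 0.0114
```

```bash
python3 o.py
```

```text
14.32 yaw [180.    0.   59.9] Tz 0.026 F [ 2.3 -0.3  4.3] w 0.0114 j6 25.5 tau6 0.217 [0.5685 0.0234 0.3204]
```

Correct correction: the side force fell. Still free (held torque about 0.03), so I go on.

Request:
play_rows(
  xyz=[
    [0,0,0],
    [0,0,0],
    [0,0,0],
  ],
  angular=[
    [0,0,5],
    [0,0,5],
    [0,0,5],
  ],
)

```text
t: 14.7
tcp_pos: [0.5687, 0.0233, 0.3204]
eef_rot: [179.9, 0.0, 44.8]
ft_force: [3.5, -0.2, 3.5]
grip_width: 0.0117
```

```bash
python3 o.py
```

```text
14.7 yaw [179.9   0.   44.8] Tz 0.228 F [ 3.5 -0.2  3.5] w 0.0117 j6 40.6 tau6 -0.314 [0.5687 0.0233 0.3204]
```

Request:
play_rows(
  xyz=[
    [0,0,0],
    [0,0,0],
    [0,0,0],
  ],
  angular=[
    [0,0,5],
    [0,0,5],
    [0,0,5],
  ],
)

```text
t: 15.08
tcp_pos: [0.5688, 0.0232, 0.3205]
eef_rot: [179.9, -0.0, 29.8]
ft_force: [2.7, -0.8, 3.6]
grip_width: 0.0118
```

```bash
python3 o.py
```

```text
15.07 yaw [179.9  -0.   29.8] Tz 0.285 F [ 2.7 -0.8  3.6] w 0.0118 j6 55.6 tau6 -0.313 [0.5688 0.0232 0.3205]
```

Request:
play_rows(
  xyz=[
    [0,0,0],
  ],
  angular=[
    [0,0,0],
  ],
)

```text
t: 15.2
tcp_pos: [0.5688, 0.0232, 0.3205]
eef_rot: [179.9, -0.0, 29.9]
ft_force: [3.1, -1.7, 4.6]
grip_width: 0.0114
```

```bash
python3 o.py
```

```text
15.2 yaw [179.9  -0.   29.9] Tz 0.059 F [ 3.1 -1.7  4.6] w 0.0114 j6 55.5 tau6 0.204 [0.5688 0.0232 0.3205]
```

Request:
play_rows(
  xyz=[
    [0,0,0],
    [0,0,0],
    [0,0,0],
  ],
  angular=[
    [0,0,5],
    [0,0,5],
    [0,0,5],
  ],
)

```text
t: 15.58
tcp_pos: [0.5689, 0.023, 0.3205]
eef_rot: [179.8, -0.1, 14.8]
ft_force: [2.9, -2.8, 3.6]
grip_width: 0.0114
```

```bash
python3 o.py
```

```text
15.57 yaw [ 1.798e+02 -1.000e-01  1.480e+01] Tz 0.271 F [ 2.9 -2.8  3.6] w 0.0114 j6 70.6 tau6 -0.312 [0.5689 0.023  0.3205]
```

Request:
play_rows(
  xyz=[
    [0,0,0],
    [0,0,0],
    [0,0,0],
  ],
  angular=[
    [0,0,5],
    [0,0,5],
    [0,0,5],
  ],
)

```text
t: 15.95
tcp_pos: [0.569, 0.0228, 0.3205]
eef_rot: [179.8, -0.1, -0.2]
ft_force: [3.3, -3.6, 3.1]
grip_width: 0.0111
```

```bash
python3 o.py
```

```text
15.95 yaw [ 1.798e+02 -1.000e-01 -2.000e-01] Tz 0.470 F [ 3.3 -3.6  3.1] w 0.0111 j6 85.6 tau6 -0.084 [0.569  0.0228 0.3205]
```

Request:
play_rows(
  xyz=[
    [0,0,0],
  ],
  angular=[
    [0,0,0],
  ],
)

```text
t: 16.08
tcp_pos: [0.569, 0.0227, 0.3205]
eef_rot: [179.8, -0.1, -0.1]
ft_force: [3.8, -3.4, 3.0]
grip_width: 0.0113
```

```bash
python3 o.py
```

```text
16.07 yaw [ 1.798e+02 -1.000e-01 -1.000e-01] Tz 0.170 F [ 3.8 -3.4  3. ] w 0.0113 j6 85.5 tau6 0.275 [0.569  0.0227 0.3205]
```

The torque rose to about 0.4 and tau6 shifted, so the foot is landing. Small steps from here.

Request:
play_rows(
  xyz=[
    [0,0,0],
  ],
  angular=[
    [0,0,3],
  ],
)

```text
t: 16.2
tcp_pos: [0.569, 0.0227, 0.3204]
eef_rot: [179.8, -0.1, -3.1]
ft_force: [4.0, -3.9, 2.8]
grip_width: 0.0115
```

```bash
python3 o.py
```

```text
16.2 yaw [ 1.798e+02 -1.000e-01 -3.100e+00] Tz 0.272 F [ 4.  -3.9  2.8] w 0.0115 j6 88.5 tau6 -0.221 [0.569  0.0227 0.3204]
```

Request:
play_rows(
  xyz=[
    [0,0,0],
  ],
  angular=[
    [0,0,3],
  ],
)

```text
t: 16.32
tcp_pos: [0.569, 0.0226, 0.3204]
eef_rot: [179.8, -0.1, -6.2]
ft_force: [3.8, -4.0, 2.5]
grip_width: 0.012
```

```bash
python3 o.py
```

```text
16.32 yaw [ 1.798e+02 -1.000e-01 -6.200e+00] Tz -0.118 F [ 3.8 -4.   2.5] w 0.0120 j6 91.6 tau6 -0.481 [0.569  0.0226 0.3204]
```

Request:
play_rows(
  xyz=[
    [0,0,0],
  ],
  angular=[
    [0,0,3],
  ],
)

```text
t: 16.45
tcp_pos: [0.569, 0.0225, 0.3205]
eef_rot: [179.8, -0.1, -9.2]
ft_force: [4.0, -5.2, 3.4]
grip_width: 0.0116
```

```bash
python3 o.py
```

```text
16.45 yaw [ 1.798e+02 -1.000e-01 -9.200e+00] Tz -0.191 F [ 4.  -5.2  3.4] w 0.0116 j6 94.6 tau6 -0.502 [0.569  0.0225 0.3205]
```

The torque fell and reversed (-0.19), which is a slip over a tooth. I'll turn a few more degrees to settle into the next notch.

Request:
play_rows(
  xyz=[
    [0,0,0],
  ],
  angular=[
    [0,0,3],
  ],
)

```text
t: 16.58
tcp_pos: [0.569, 0.0225, 0.3204]
eef_rot: [179.8, -0.1, -12.2]
ft_force: [3.6, -4.1, 3.5]
grip_width: 0.0114
```

```bash
python3 o.py
```

```text
16.57 yaw [ 1.798e+02 -1.000e-01 -1.220e+01] Tz 0.036 F [ 3.6 -4.1  3.5] w 0.0114 j6 97.6 tau6 -0.308 [0.569  0.0225 0.3204]
```

Request:
play_rows(
  xyz=[
    [0,0,0],
  ],
  angular=[
    [0,0,3],
  ],
)

```text
t: 16.7
tcp_pos: [0.569, 0.0225, 0.3205]
eef_rot: [179.8, -0.2, -15.1]
ft_force: [4.1, -3.8, 3.1]
grip_width: 0.0112
```

```bash
python3 o.py
```

```text
16.7 yaw [179.8  -0.2 -15.1] Tz 0.250 F [ 4.1 -3.8  3.1] w 0.0112 j6 100.6 tau6 -0.063 [0.569  0.0225 0.3205]
```

Request:
play_rows(
  xyz=[
    [0,0,0],
    [0,0,0],
  ],
  angular=[
    [0,0,0],
    [0,0,0],
  ],
)

```text
t: 16.95
tcp_pos: [0.569, 0.0225, 0.3205]
eef_rot: [179.8, -0.2, -15.1]
ft_force: [3.8, -4.9, 4.1]
grip_width: 0.0114
```

```bash
python3 o.py
```

```text
16.95 yaw [179.8  -0.2 -15.1] Tz 0.065 F [ 3.8 -4.9  4.1] w 0.0114 j6 100.5 tau6 0.078 [0.569  0.0225 0.3205]
```

A full tooth cycle is seen: wind-up to about 0.4, slip, reversal, then rising again. There was one click, about 20° after landing. I'll relieve the side load, let go and lift clear.

Request:
play_rows(
  xyz=[
    [0.001,0.0008,0],
    [0,0,0],
    [0,0,0],
    [0,0,0],
    [0,0,0],
    [0,0,0],
  ],
  angular=[
    [0,0,0],
    [0,0,0],
    [0,0,0],
    [0,0,0],
    [0,0,0],
    [0,0,0],
  ],
  fingers=0.06,
)

```text
t: 17.7
tcp_pos: [0.5692, 0.0228, 0.3201]
eef_rot: [180.0, 0.0, -15.2]
ft_force: [0.2, -0.9, 0.5]
grip_width: 0.0598
```

Request:
play_rows(
  xyz=[
    [0,0,-0.03],
    [0,0,-0.04],
    [0,0,-0.04],
    [0,0.06,0],
    [0,0.06,0],
    [0,0.06,0],
    [0,0.06,0],
    [0,0,0],
    [0,0,0],
  ],
  angular=[
    [0,0,0],
    [0,0,0],
    [0,0,0],
    [0,0,0],
    [0,0,0],
    [0,0,0],
    [0,0,0],
    [0,0,0],
    [0,0,0],
  ],
)

```text
t: 18.82
tcp_pos: [0.506, -0.2086, 0.43]
eef_rot: [-179.9, 0.0, -15.3]
ft_force: [-0.8, 0.8, 0.3]
grip_width: 0.0602
```

```bash
python3 o.py
python3 - <<'E'
from z import *
zoom("pics/z8.png",[[.564,.0214,.174],[.479,.0214,.126],[.449,.0214,.17]],{"top":(250,160,70,100),"side":(240,180,70,100)})
E
```

```text
18.82 yaw [-179.9    0.   -15.3] Tz -0.025 F [-0.8  0.8  0.3] w 0.0602 j6 75.6 tau6 -0.002 [ 0.506  -0.2086  0.43  ]
```

View pics/z8.png

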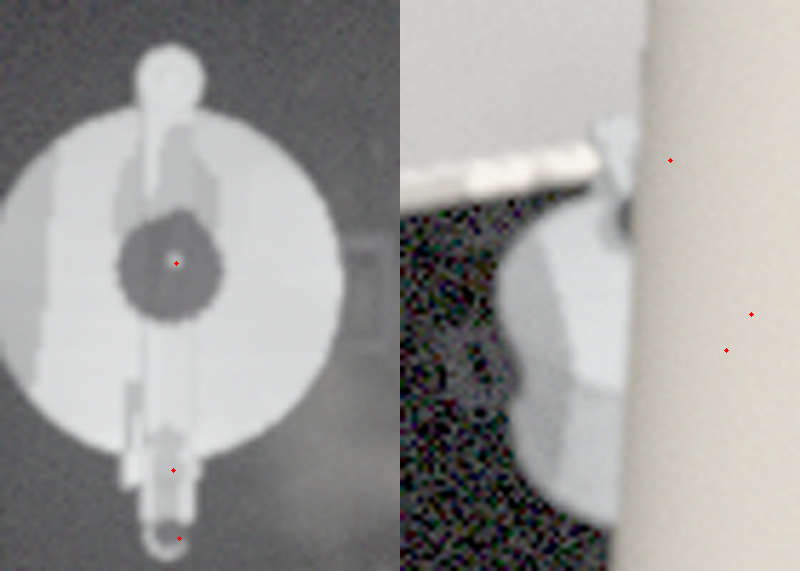

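The last picture shows the bow still home: pivot (170,78), post (168,530), pin (175,260). The cooker hasn't visibly moved since the bow went home, and the bar has turned to near-vertical in the image.

```bash
python3 -c "
from plant import ctrl; print(ctrl.finish_job())"
```

```text
the job is handed in; nothing more can be done
None
```

I swung the bow home into the catch and turned the knob about 132° clockwise until it clicked once. Then I let go, lifted the arm clear and handed the job in at about 19 s; no verdict was reported.

- **Bow:** I pushed the post with shut fingers until the force jumped to 7–8 N at the hard stop. While it stayed at 7–8 N the tool moved about 4 mm more, so the cooker probably turned a few mm, under the 25 mm limit. The last picture shows the bow lined up from pivot to catch.
- **Knob:** It turned freely at about 0.25 N m, wound up to about 0.4 (one noisy reading of 0.47), then fell and reversed to -0.19, and began rising again as I stopped. That is one tooth slip, the first click.
- **Cooker:** It showed no visible movement between the picture taken with the bow home and the last one.
- **Not confirmed:** The pin's 0.2 mm rise and the foot gap are too small to see in the images, so both rest on the torque readings. The arm blocked most of the side view at the end. I did not re-measure the shakers, jar or lemon, but the arm's path stayed clear of them.

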